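# Rock a stuck tube block out of a dry-block heater

### The job

Slide the flat splash shield up out of its slotted uprights by its top edge and set it down on the bench clear of the heater. Then free the tightly seated metal tube block by rocking it with its handle, first leaning the handle to the left (the side where the shield stood) so that the right end pops up while the left end stays seated, then leaning it to the right so that the left end pops up too, without yanking it straight out. Lift it level and just clear, and finish while still holding it a finger's breadth or two above the rim of the heater; do not disturb the vial, the stopper or the cup.

Things in the scene. Friction and masses are not known exactly. Their poses are not given: they have to be found in the camera images.
- station: Dry-block heater fixed to the bench: white housing 120 (x) x 124 (y) mm, its rim 38 mm above the bench, dark front panel on the -x side. Origin on the bench under its centre; x points away from the front panel, y to the left, z up.
- pocket (a point): Middle of the floor of the heater's pocket, 20 mm above the bench. The pocket is 64 (x) x 84 (y) mm and 18 mm deep.
- slots (a point): Point midway between the tops of the two slotted uprights that hold the splash shield: 95 mm above the bench, 28 mm left of the heater's middle. The uprights (12 x 17 mm) stand at 43 mm either side of it along the heater's x; slots 9 mm wide.
- left_roller (a point): Rest position of the axis (along x) of the spring-loaded roller, 10 mm diameter, 30 mm above the bench, in the pocket's left end wall. It sticks out 4 mm over the block's left lip and holds that end down with about 12 to 20 N. The end snaps past the roller once it has risen 6 mm, and then rests lightly on it, 8 to 12 mm above its seat.
- right_roller (a point): The same for the roller in the pocket's right end wall, over the block's right lip.
- block: The block itself: aluminium, 60 (x) x 72 (y) x 45 mm, about 0.5 kg, with a rounded lip (8 mm diameter, sticking out 4 mm) along the foot of each y end, dark wells in its top, and a handle on top. Origin at the centre of its underside, axes as those of the station. Seated: origin at z = 20 mm of the station, and the lips reach to 2 mm from the pocket's end walls.
- handle (a point): Grip point of the block: centre of the upright black handle, 24 (x) x 20 (y) x 50 mm high; 80 mm above the block's underside, 35 mm above the block's top face, and 15 mm below the handle's top. To be pinched across its 20 mm (along y). Axes as those of the block.
- left_end (a point): Centre of the lip at the block's left (+y) end: 36 mm from the block's middle, 4 mm above its underside. Leaning the block right pivots it about the right lip and raises this one.
- right_end (a point): Centre of the lip at the block's right (-y) end: 36 mm from the block's middle, 4 mm above its underside. Leaning the block left pivots it about the left lip and raises this one.
- shield: Flat metal splash shield, 84 (x) x 6 (y) x 76 mm (z), 0.12 kg. Origin in the middle of its lower edge, z along its height, y across its thickness. At the start it stands in the slots, its lower edge 70 mm above the bench and its top edge 146 mm above it, 31 mm higher than the top of the block's handle; it leaves the slots when raised 25 mm, and slides freely, with little friction. It stands 28 mm left of the handle's middle and bars the way to it.
- shield_center (a point): Centre of the shield, 38 mm below its top edge. Axes as those of the shield.
- vial_base (a point): Bystander: small bottle, 36 mm across, 75 mm high, loose; its underside.
- rubber_stopper_base (a point): Bystander: black stopper, 31 mm across, 26 mm high, loose; its underside.
- cup_base (a point): Bystander: open cup, 74 mm across, 90 mm high, loose; its underside.
Things that resemble listed ones, but are neither listed nor needed, are in the scene too. There is more than one size of the station; the one meant has the size given above.

How it is judged:
On the way, in this order (a step that is already met when the one before it is completed fails the run):
1. the shield is raised out of its slots, still upright (z of shield_center in the frame of station above 0.137 m and angle between shield's own z axis and vertical below 0.35 rad and contact force between shield and the fingers above 0.3 N), for 0.1 s.
2. the shield is on the bench clear of the heater, let go and at rest (height (world z) of shield_center below 0.055 m and horizontal distance between shield_center and station above 0.11 m and contact force between shield and the fingers below 0.1 N and contact force between shield and station below 0.1 N and linear speed of shield below 0.03 m/s), for 0.2 s.
3. the block leans left by 5.7 degrees or more with its left end still seated (angle between block's own y axis and vertical above 1.671 rad and z of left_end in the frame of station below 0.0285 m and z of right_end in the frame of station above 0.03 m), for 0.1 s.
4. the block, still in its pocket, leans right by 4.6 degrees or more (angle between block's own y axis and vertical below 1.491 rad and z of block in the frame of station below 0.045 m), for 0.1 s.
At the end, for the whole second after the job is handed in: The robot holds the block still and level (within 10 degrees), its underside 3 to 47 mm above the heater's rim, over the pocket (within 40 mm sideways), touching nothing else; the shield lies or stands on the bench, let go, its centre over 110 mm from the heater's (height (world z) of shield_center below 0.055 m and horizontal distance between shield_center and station above 0.11 m and contact force between shield and the fingers below 0.1 N and contact force between shield and station below 0.1 N and z of block in the frame of station between 0.041 and 0.085 m and horizontal distance between block and station below 0.04 m and angle between block's own z axis and vertical below 0.17 rad and contact force between block and station below 0.05 N and contact force between block and the fingers above 1 N and linear speed of block below 0.03 m/s); the arm keeps its last pose, push and grip.
It fails at once if the vial, stopper or cup is moved more than 30 mm (distance of any of vial_base, rubber_stopper_base, cup_base from where it was at the start of the episode above 0.03 m).
It fails at once if the block is tipped more than 29 degrees (angle between block's own z axis and vertical above 0.5 rad).
It fails at once if the block is pulled high above the heater (underside over 140 mm above the bench) (height (world z) of block above 0.14 m).
It also fails if it takes over 48 s, if anything falls off the work surface, if the arm or the gripper's body presses on something with over 40 N, if the wrist force passes 120 N, or if a joint passes its speed limit or range.

### The arm

A 6-joint arm with a two-finger parallel gripper is mounted at the origin on a cart in front of the work surface, level with it; the furniture and walls round the work are solid. World frame = base frame: x ahead of the robot, y to its left, z up, the work surface at z = 0. Lengths are in m, angles in rad, forces in N, time in s.
With the tool pointing down it reaches from about 0.35 to 0.975 m from the base axis. Payload 4.9 kg.
Tool frame: the origin (TCP) lies where the fingers leave the gripper's body, on its centre line; the fingertips stand 73 mm ahead of it and the grasp point (between the pads) lies 54 mm ahead of it; z points along the fingers, y is the line along which they close (so a half turn about z gives the same grasp; the last joint's range is limited). The gripper opens to 85 mm and grips with 20 to 120 N. Pads are 22 mm wide; open, the fingers measure 114 mm over their backs; the gripper's body (76 mm by 85 mm) begins 54 mm behind the grasp point. The pads swing forward as they close: fully open they stand 13 mm farther back than shut.
Start: joints at [0.998, 0.053, 1.613, -0, 1.476, -0.119], TCP at [0.274, 0.562, 0.304] pointing down, gripper open.
Joint ranges: [-3.01, 3.01], [-1.01, 2.22], [0.06, 2.58], [-1.02, 4.17], [0.09, 2.62], [-3.14, 3.14]. Speed limits (rad/s): [2.57, 2.57, 3.14, 3.14, 3.14, 3.14].

### API

Orientations are given as a unit quaternion [w, x, y, z].
In Python, from rig import r gives the robot as it stands.
- The arm moves only by the tool play_rows, never from a script. Its arguments are lists of equal length, an entry for each row: "dp": the shift along the tool's x, y, z in cm, a list of three; "twist": the turn about the tool's z in degrees; "hand": the opening, from -1 (shut) to 1 (fully open). In form: {"dp": [[x, y, z], ...], "twist": [twist, ...], "hand": [hand, ...]}. A call has 1 to 5 rows; each row shifts and turns the commanded pose from where the row before left it, along the tool's axes as they then stand; what a row does not reach is not made up. A row lasts 1/8 s, in which the tool goes at most 62.5 mm and 10.7 degrees, less where a joint would pass 70% of its speed; a pose out of reach is approached as far as the arm can. A call is refused whole if a number of a shift passes 6.25 or a number of a turn 10.7, either way. A call with a gripper value outside its range is refused whole. The fingers move at their own pace and stop on an object; "squeeze" is the grip in N (left out, the last holds). Time passes only in rows, so rows that do not move let the fingers close. It gives the time, the measured TCP pose, the force, the opening and the grip force at its end, in the units of the state.
- r.sense(): the state, without advancing time (a new reading comes with each control period).
- r.snapshot(name): name is "side" or "top"; returns a dict with "pixels" (420x560x3 uint8, blue, green, red), "K" (3x3 intrinsics, pixels), "R" (3x3) and "t" (3): a world point X has camera coordinates R X + t. Camera axes: x right, y down, z forward; pixel columns grow to the right and rows downward; lengths in m; the calibration is good to about 2 mm. A picture is of the moment at which its call begins. There is no depth.
- r.finish_job(): hands the job in; it is judged then, once.
Trained networks look in a picture, given as the dict that the camera call returned (one of the last four; its "shot" number tells which), for a name from the list of things; names that differ only in an ending like _2 or _b are one class to them, and where a whole thing is asked for, a point or a joint stands for the part that bears it (a point fixed in the world has none). Each returns a list of dicts, best first, with "p" (0 to 1); they miss things now and then, are a little off and sometimes report something else, mostly with a low value. They report only what shows in the picture. A call takes as long as a camera call. They do not tell look-alikes from the thing itself.
- r.spot_in(picture, target): "location" ([x, y, z] in m, in the coordinates of the camera as it stood for that picture, good to about 4 mm: the middle of the surface that is visible of it).
- r.pinpoint(picture, target): "location" ([x, y, z] in m, in the coordinates of the camera as it stood for that picture, good to about 4 mm: a listed point, or the origin of a listed thing).
The state is a dict: "clock": time; "joints": joint angles; "dq": joint speeds; "tau": joint torques, N m; "eef_pos": TCP position; "orientation": TCP orientation; "force": force on the tool from outside, world axes, zero at the start; "ft_torque": the same for the moment, N m; "finger_gap": finger opening in m; "gripper_force": force on a finger pad.
Only numpy, scipy, OpenCV 4.12 (cv2) and the standard library are available. Lean on these libraries where they do the work, as an engineer would, in place of code of your own. Each camera call takes 0.05 s, during which the arm holds its last target. There are 200 camera calls.

## Working session

There is one attempt and no reset: what is moved stays moved. The work goes in short steps, Python scripts to look and compute and a tool call to move; the robot and the scene stay as the last step left them, time stands still between calls to the robot, and variables do not carry over. Pictures are saved under pics/ and viewed, at most 10 in all, crops included, and the job is handed in when it is done.

Besides the shell and the picture viewer there is one more tool, called after "Request:" in YAML: its name, and indented under it one key for each argument. play_rows: Moves the arm, as the interface text tells. Its arguments: {"type":"object","properties":{"dp":{"type":"array","items":{"type":"array","items":{"type":"number"}}},"twist":{"type":"array","items":{"type":"number"}},"hand":{"type":"array","items":{"type":"number"}},"squeeze":{"type":"number"}},"required":["dp","twist","hand"]}

```bash
mkdir -p pics; ls; cat > h.py <<'E'
import numpy as np, cv2
from rig import r
def W(p,x): return p["R"].T@(np.array(x)-p["t"])
def find(p,names,f=None,k=3):
    for n in names:
        for d in (f or r.pinpoint)(p,n)[:k]:
            print(n,round(d["p"],2),np.round(W(p,d["location"]),4))
E
python3 - <<'E'
from h import *
print(r.sense())
for n in ("side","top"):
    p=r.snapshot(n); cv2.imwrite(f"pics/{n}0.png",p["pixels"]); print(n, p["t"], p["R"].T@-p["t"])
    find(p,["station","pocket","slots","block","handle","shield","shield_center","left_roller","right_roller","vial_base","rubber_stopper_base","cup_base"])
E
```

```text
pics
{'clock': 0.0, 'joints': array([ 9.97980019e-01,  5.33674747e-02,  1.61429680e+00, -9.75192249e-06,
        1.47600088e+00, -1.18989089e-01]), 'dq': array([ 0.00031877,  0.00122936,  0.00050989, -0.00118357, -0.0005291 ,
       -0.00053818]), 'tau': array([-7.05626808e-04, -3.93704939e+01, -3.70164692e+01, -2.62115946e-04,
        7.37747789e-03,  9.30862001e-06]), 'eef_pos': array([0.27374114, 0.56133478, 0.30265461]), 'orientation': array([-3.46770582e-04,  2.24970752e-01,  9.74364966e-01, -9.76518901e-04]), 'force': array([ 0.71854702,  0.09349195, -0.24761243]), 'ft_torque': array([-0.02530376, -0.01791822, -0.00845662]), 'gripper_force': 0.0, 'finger_gap': 0.08529258008241938}
side [-0.50290174  0.01665213  1.18087235] [ 0.47373166 -0.90888587  0.77275595]
station 0.69 [ 0.4977 -0.0781  0.0011]
station 0.57 [ 0.5183  0.1324 -0.0028]
pocket 0.96 [ 0.4112 -0.3724  0.0141]
pocket 0.89 [ 0.4992 -0.0797  0.0208]
pocket 0.57 [0.5176 0.1332 0.0106]
slots 0.92 [ 0.416  -0.3598  0.074 ]
slots 0.85 [ 0.5121 -0.0516  0.0925]
slots 0.74 [0.5269 0.1532 0.0724]
block 0.86 [ 0.4983 -0.079
[... 818 characters left out ...]
]
slots 0.86 [0.5155 0.1541 0.0728]
slots 0.68 [ 0.4158 -0.3595  0.0734]
slots 0.57 [ 0.5066 -0.0592  0.0958]
block 0.82 [ 0.4947 -0.0854  0.02  ]
block 0.46 [ 4.994e-01 -7.660e-02 -2.000e-04]
handle 0.94 [ 0.4952 -0.0788  0.1026]
shield 0.42 [ 0.5099 -0.0585  0.0726]
shield_center 0.65 [ 0.5081 -0.055   0.1103]
left_roller 0.95 [ 0.5125 -0.0479  0.0311]
left_roller 0.89 [ 0.4195 -0.3454  0.0243]
left_roller 0.58 [0.5211 0.1655 0.0266]
right_roller 0.77 [0.5113 0.1009 0.02  ]
right_roller 0.74 [ 0.3897 -0.4082  0.0249]
right_roller 0.65 [ 0.4743 -0.1194  0.0262]
vial_base 0.73 [ 0.4008  0.3062 -0.002 ]
rubber_stopper_base 0.49 [ 0.5256  0.3163 -0.0015]
cup_base 0.96 [ 0.5829 -0.4662  0.003 ]
```

View pics/side0.png

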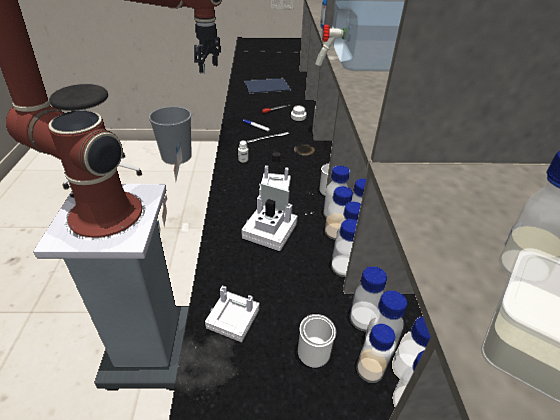

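View pics/top0.png

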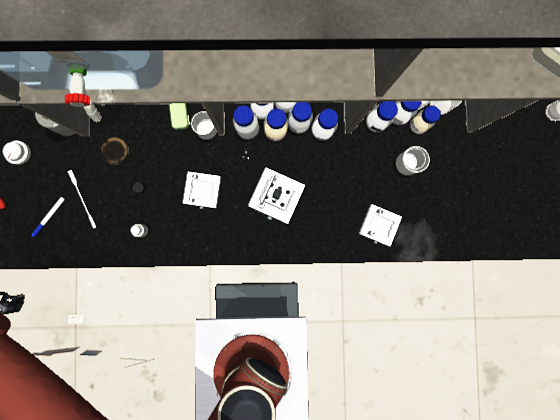

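The side view shows three heaters. The full one, with block and shield, is at about (270,215). In the top view it is at (277,195) and is yawed. The look-alikes are at (202,190) and (381,225) in the top view. The vial is at (138,231), the stopper at (138,187) and the cup at (412,160). I'll refine the pose by averaging and overlaying the model.

```bash
cat >> h.py <<'E'
from scipy.optimize import least_squares
M={"station":(0,0,0),"pocket":(0,0,.02),"slots":(0,.028,.095),"block":(0,0,.02),"handle":(0,0,.1),"shield":(0,.028,.07),"shield_center":(0,.028,.108),"left_roller":(0,.045,.03),"right_roller":(0,-.045,.03),"left_end":(0,.036,.024),"right_end":(0,-.036,.024)}
def T(q,m):
    c,s=np.cos(q[2]),np.sin(q[2]); m=np.atleast_2d(m)
    return np.c_[q[0]+c*m[:,0]-s*m[:,1],q[1]+s*m[:,0]+c*m[:,1],m[:,2]]
def proj(p,X):
    c=(p["R"]@np.atleast_2d(X).T).T+p["t"]; c=(p["K"]@c.T).T
    return c[:,:2]/c[:,2:]
def box(cx,cy,hx,hy,z): return np.array([(cx+a*hx,cy+b*hy,z) for a,b in((-1,-1),(1,-1),(1,1),(-1,1))])
def overlay(p,q,s=5,w=80,boxes=()):
    c=proj(p,T(q,(0,0,.06)))[0]; x0,y0=int(c[0]-w/2),int(c[1]-w/2)
    im=cv2.resize(p["pixels"][y0:y0+w,x0:x0+w],None,fx=s,fy=s,interpolation=cv2.INTER_CUBIC)
    for b,col in boxes:
        u=((proj(p,T(q,b))-[x0,y0]+.5)*s).astype(int)
        cv2.polylines(im,[u],True,col,1)
    return im
B=[(box(0,0,.06,.062,.038),(0,0,255)),(box(0,.028,.042,.003,.146),(0,255,0)),(box(0,0,.012,.01,.115),(255,0,0)),(box(0,0,.03,.036,.065),(255,0,255)),(box(0,0,.06,.062,0),(0,128,255))]
E
python3 - <<'E'
from h import *
obs=[];ps=[]
for n in ("side","top","side","top"):
    p=r.snapshot(n); ps.append(p)
    for k,m in M.items():
        for d in r.pinpoint(p,k):
            x=W(p,d["location"])
            if d["p"]>.3 and np.linalg.norm(x[:2]-[.498,-.079])<.075 and abs(x[2]-m[2])<.015: obs.append((x[:2],m)); break
X=np.array([o[0] for o in obs]);Mm=[o[1] for o in obs]
f=least_squares(lambda q:(T(q,Mm)[:,:2]-X).ravel(),[.498,-.079,-.47],loss="soft_l1",f_scale=.003)
q=f.x;print(q,np.degrees(q[2]),len(obs)); np.save("q.npy",q)
cv2.imwrite("pics/ov.png",np.hstack([overlay(p,q,5,80,B) for p in ps[:2]]))
E
```

```text
[ 0.49683124 -0.08013866 -0.43055485] -24.66897584431796 43
```

View pics/ov.png

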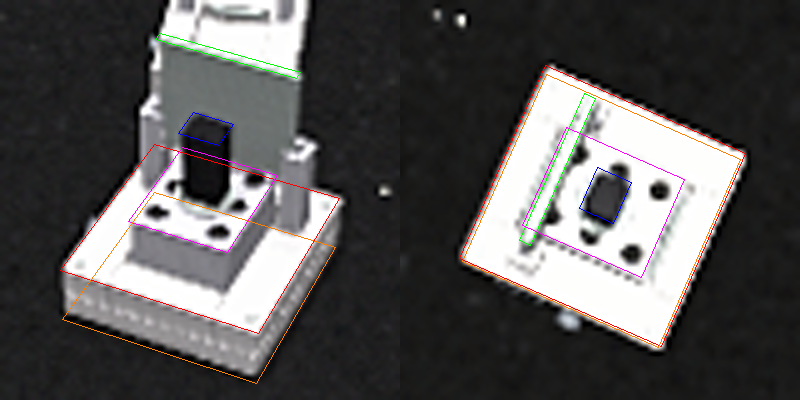

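The overlay fits within about 1 px in both views (top view: housing corners at (547,66), (745,155), (662,349), (462,259)). The heights agree too. Next I plan the approach to the shield.

```bash
cat >> h.py <<'E'
from scipy.spatial.transform import Rotation as Ro
q=np.load("q.npy") if __import__("os").path.exists("q.npy") else None
def go(m):
    "cm in tool axes from the measured TCP to station-frame point m; and twist"
    s=r.sense(); w,x,y,z=s["orientation"]; R=Ro.from_quat([x,y,z,w]).as_matrix()
    d=R.T@(T(q,m)[0]-s["eef_pos"])*100
    ys=np.degrees(q[2])+90; yt=np.degrees(np.arctan2(R[1,1],R[0,1]))
    return np.round(d,2), "twist",round(-(ys-yt),2)
def where():
    s=r.sense(); d=s["eef_pos"]-[q[0],q[1],0]; c,n=np.cos(q[2]),np.sin(q[2])
    return "t %.2f"%s["clock"],np.round([c*d[0]+n*d[1],-n*d[0]+c*d[1],d[2]],4),"F",np.round(s["force"],1),"gap %.4f grip %.1f"%(s["finger_gap"],s["gripper_force"])
E
python3 -c "
from h import *
print(go((0,.028,.26)),where())"
```

```text
(array([-48.1 , -45.12,   4.39]), 'twist', np.float64(-1.33)) ('t 3.70', array([-0.4704,  0.4903,  0.3039]), 'F', array([ 0.1,  0.1, -0.5]), 'gap 0.0853 grip 0.0')
```

Request:
play_rows:
  dp:
    - [-4.3,-4.1,0]
    - [-4.3,-4.1,0]
    - [-4.3,-4.1,0]
    - [-4.3,-4.1,0]
    - [-4.3,-4.1,0]
  twist: [-1.3,0,0,0,0]
  hand: [1,1,1,1,1]

```text
clock: 4.32
eef_pos: [0.3827, 0.2834, 0.3042]
orientation: [0.0, 0.214, 0.977, 0.0]
force: [1.4, -0.0, -0.6]
finger_gap: 0.0851
gripper_force: 0.0
```

Request:
play_rows:
  dp:
    - [-4.3,-4.1,0]
    - [-4.3,-4.1,0]
    - [-4.3,-4.1,0]
    - [-4.3,-4.1,0]
    - [-4.3,-4.1,0]
  twist: [0,0,0,0,0]
  hand: [1,1,1,1,1]

```text
clock: 4.95
eef_pos: [0.4925, 0.0071, 0.3043]
orientation: [0.001, 0.214, 0.977, 0.0]
force: [1.7, 0.8, 0.1]
finger_gap: 0.0852
gripper_force: 0.0
```

```bash
python3 -c "
from h import *
print(go((0,.028,.235)),where())"
```

```text
(array([-4.04, -4.95,  6.93]), 'twist', np.float64(-0.05)) ('t 4.95', array([-0.0404,  0.0775,  0.3043]), 'F', array([1.7, 0.8, 0.1]), 'gap 0.0852 grip 0.0')
```

Request:
play_rows:
  dp:
    - [-3.0,-3.7,2.0]
    - [-1.0,-1.2,3.0]
    - [0,0,1.9]
    - [0,0,0]
    - [0,0,0]
  twist: [0,0,0,0,0]
  hand: [0.3,0.3,0.3,0.3,0.3]

```text
clock: 5.58
eef_pos: [0.5083, -0.0513, 0.236]
orientation: [0.001, 0.213, 0.977, 0.0]
force: [-0.3, 1.1, 1.3]
finger_gap: 0.0557
gripper_force: 0.0
```

```bash
python3 - <<'E'
from h import *
print(go((0,.028,.194)),where())
P=[]
for n in ("side","top"):
    p=r.snapshot(n); P.append(overlay(p,q,5,80,B[1:2]))
    find(p,["shield_center"])
cv2.imwrite("pics/a.png",np.hstack(P)); print(T(q,(0,.028,.108)))
E
```

```text
(array([-0.15, -0.3 ,  4.2 ]), 'twist', np.float64(0.05)) ('t 5.58', array([-0.0016,  0.0309,  0.236 ]), 'F', array([-0.3,  1.1,  1.3]), 'gap 0.0557 grip 0.0')
shield_center 0.26 [ 0.483 -0.11   0.025]
[[ 0.50851774 -0.0546941   0.108     ]]
```

View pics/a.png

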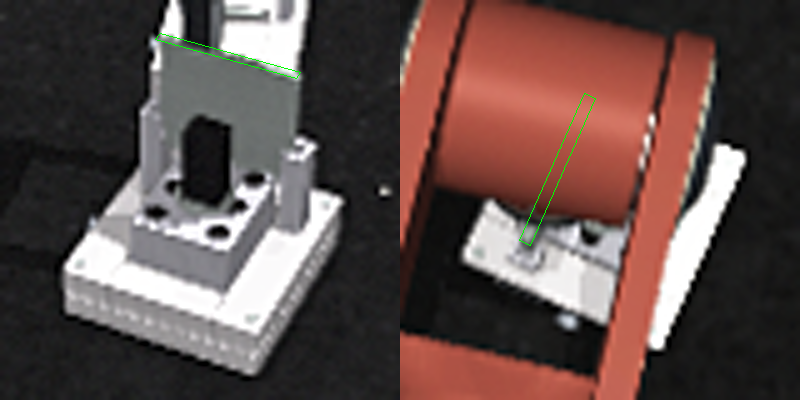

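In the side view a finger tip hangs above the shield's top edge near (200,40), at the expected height. The top view is blocked by the arm. Descending and gripping now.

Request:
play_rows:
  dp:
    - [-0.15,-0.3,2.0]
    - [0,0,2.0]
    - [0,0,0.1]
    - [0,0,0]
  twist: [0,0,0,0]
  hand: [0.3,0.3,0.3,0.3]

```text
clock: 6.28
eef_pos: [0.508, -0.0556, 0.1937]
orientation: [-0.0, 0.214, 0.977, -0.0]
force: [0.4, 0.8, 0.4]
finger_gap: 0.0554
gripper_force: 0.0
```

Request:
play_rows:
  dp:
    - [0,0,0]
    - [0,0,0]
    - [0,0,0]
    - [0,0,0]
    - [0,0,0]
  twist: [0,0,0,0,0]
  hand: [-1,-1,-1,-1,-1]
  squeeze: 30

```text
clock: 6.9
eef_pos: [0.5085, -0.0551, 0.1945]
orientation: [0.001, 0.214, 0.977, 0.001]
force: [2.8, 3.5, 3.3]
finger_gap: 0.0053
gripper_force: 32.4
```

Request:
play_rows:
  dp:
    - [0,0,-1.0]
    - [0,0,-2.0]
    - [0,0,-3.0]
    - [0,0,-4.0]
    - [0,0,-2.0]
  twist: [0,0,0,0,0]
  hand: [-1,-1,-1,-1,-1]

```text
clock: 7.52
eef_pos: [0.5083, -0.0562, 0.3166]
orientation: [0.001, 0.214, 0.977, -0.001]
force: [1.3, 0.8, -2.6]
finger_gap: 0.0053
gripper_force: 31.7
```

```bash
python3 - <<'E'
from h import *
c,s=np.cos(q[2]),np.sin(q[2]); d=np.array([.53,-.25])-q[:2]; m=(c*d[0]+s*d[1],-s*d[0]+c*d[1],.3145)
print(m,go(m),where())
p=r.snapshot("side");find(p,["shield_center","shield"])
E
```

```text
(np.float64(0.10103748180713436), np.float64(-0.1405150126715982), 0.3145) (array([-10.07, -16.7 ,   0.26]), 'twist', np.float64(-0.04)) ('t 7.53', array([0.0004, 0.0265, 0.3166]), 'F', array([ 1.3,  0.8, -2.6]), 'gap 0.0053 grip 31.7')
shield_center 0.89 [ 0.5069 -0.0571  0.2279]
shield 0.64 [ 0.5066 -0.0603  0.1922]
shield 0.31 [ 0.5081 -0.0565  0.2271]
```

Request:
play_rows:
  dp:
    - [-2.5,-4.2,0]
    - [-2.5,-4.2,0]
    - [-2.5,-4.2,0]
    - [-2.5,-4.1,0]
    - [0,0,3.0]
  twist: [0,0,0,0,0]
  hand: [-1,-1,-1,-1,-1]

```text
clock: 8.3
eef_pos: [0.5292, -0.2525, 0.2837]
orientation: [0.001, 0.216, 0.976, -0.001]
force: [-0.2, 0.9, -1.0]
finger_gap: 0.005
gripper_force: 31.6
```

Request:
play_rows:
  dp:
    - [0,0,5.0]
    - [0,0,5.0]
    - [0,0,3.5]
    - [0,0,1.5]
    - [0,0,0]
  twist: [0,0,0,0,0]
  hand: [-1,-1,-1,-1,-1]

```text
clock: 8.93
eef_pos: [0.528, -0.2484, 0.132]
orientation: [-0.002, 0.214, 0.977, 0.001]
force: [-0.3, 0.2, -1.2]
finger_gap: 0.0054
gripper_force: 31.6
```

```bash
python3 - <<'E'
from h import *
print(where())
p=r.snapshot("side");find(p,["shield_center","shield"])
E
```

```text
('t 8.93', array([ 0.0986, -0.1399,  0.132 ]), 'F', array([-0.3,  0.2, -1.2]), 'gap 0.0054 grip 31.6')
shield_center 0.78 [ 0.5248 -0.2526  0.0429]
shield_center 0.44 [ 0.4981 -0.0825  0.0239]
shield_center 0.16 [ 0.4989 -0.0756  0.0981]
shield 0.73 [ 0.5279 -0.249   0.0042]
```

Request:
play_rows:
  dp:
    - [0,0,0.4]
    - [0,0,0.2]
    - [0,0,0.1]
    - [0,0,0]
  twist: [0,0,0,0]
  hand: [-1,-1,-1,-1]

```text
clock: 9.57
eef_pos: [0.529, -0.249, 0.1268]
orientation: [-0.0, 0.214, 0.977, 0.0]
force: [-0.4, -0.8, -1.5]
finger_gap: 0.0054
gripper_force: 31.6
```

Request:
play_rows:
  dp:
    - [0,0,0.2]
    - [0,0,0.1]
    - [0,0,0]
  twist: [0,0,0]
  hand: [-1,-1,-1]

```text
clock: 9.95
eef_pos: [0.5292, -0.2491, 0.1246]
orientation: [-0.0, 0.214, 0.977, -0.0]
force: [-2.3, 1.7, 4.8]
finger_gap: 0.0053
gripper_force: 32.4
```

Contact with the bench, so I release and withdraw.

Request:
play_rows:
  dp:
    - [0,0,0]
    - [0,0,0]
    - [0,0,-1.0]
    - [0,0,-4.0]
    - [0,0,-6.0]
  twist: [0,0,0,0,0]
  hand: [0.3,0.3,0.3,0.3,0.3]

```text
clock: 10.58
eef_pos: [0.528, -0.2484, 0.2332]
orientation: [-0.002, 0.214, 0.977, 0.001]
force: [0.3, -0.9, 0.3]
finger_gap: 0.0559
gripper_force: 0.0
```

Request:
play_rows:
  dp:
    - [0,0,-6.0]
    - [0,0,0]
    - [0,0,0]
  twist: [0,0,0]
  hand: [0.3,0.3,0.3]

```text
clock: 10.95
eef_pos: [0.529, -0.249, 0.2942]
orientation: [0.0, 0.214, 0.977, -0.0]
force: [0.5, 0.5, -1.1]
finger_gap: 0.0555
gripper_force: 0.0
```

```bash
python3 - <<'E'
from h import *
print(go((0,0,.24)),where())
p=r.snapshot("side");find(p,["shield_center","shield","block","handle"])
cv2.imwrite("pics/b.png",cv2.resize(p["pixels"][120:320,180:420],None,fx=3,fy=3))
E
```

```text
(array([ 9.98, 13.99,  5.41]), 'twist', np.float64(-0.03)) ('t 10.95', array([ 0.0997, -0.14  ,  0.2942]), 'F', array([ 0.5,  0.5, -1.1]), 'gap 0.0555 grip 0.0')
shield_center 0.64 [ 0.5288 -0.2509  0.0379]
shield_center 0.61 [4.067e-01 3.093e-01 4.000e-04]
shield_center 0.53 [ 0.4947 -0.0815  0.021 ]
block 0.73 [ 0.4979 -0.0813  0.0214]
handle 0.81 [ 0.4987 -0.0787  0.0981]
handle 0.67 [ 0.4081  0.3108 -0.0007]
handle 0.44 [ 0.5199 -0.0406  0.0286]
```

View pics/b.png

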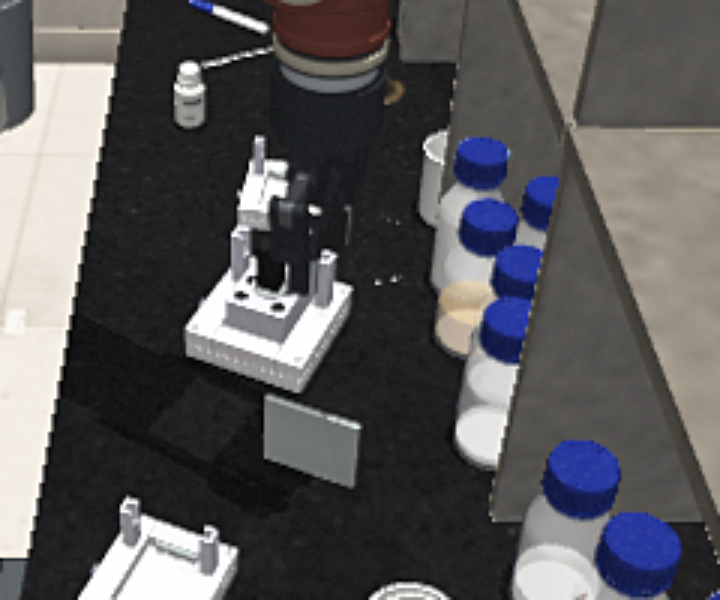

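The shield stands by itself on the bench near (312,440) in the crop, clear of everything. Going to the handle.

Request:
play_rows:
  dp:
    - [2.5,3.5,0]
    - [2.5,3.5,0]
    - [2.5,3.5,0.9]
    - [2.5,3.5,4.5]
    - [0,0,0]
  twist: [0,0,0,0,0]
  hand: [0.3,0.3,0.3,0.1,0.1]

```text
clock: 11.82
eef_pos: [0.4933, -0.077, 0.2339]
orientation: [-0.005, 0.212, 0.977, 0.001]
force: [-0.6, 0.6, -0.4]
finger_gap: 0.0469
gripper_force: 0.0
```

Request:
play_rows:
  dp:
    - [0,0,3.0]
    - [0,0,3.0]
    - [0,0,2.0]
    - [0,0,0]
  twist: [0,0,0,0]
  hand: [0.1,0.1,0,0]

```text
clock: 12.32
eef_pos: [0.4961, -0.0805, 0.1585]
orientation: [-0.002, 0.214, 0.977, 0.0]
force: [-0.3, -0.9, -0.1]
finger_gap: 0.0425
gripper_force: 0.0
```

```bash
python3 - <<'E'
from h import *
print(go((0,0,.16)),where())
p=r.snapshot("side");find(p,["block","handle","left_end","right_end"],k=1)
cv2.imwrite("pics/c.png",overlay(p,q,6,90))
E
```

```text
(array([-0.05,  0.07, -0.15]), 'twist', np.float64(-0.07)) ('t 12.32', array([-0.0005, -0.0007,  0.1585]), 'F', array([-0.3, -0.9, -0.1]), 'gap 0.0425 grip 0.0')
block 0.96 [ 0.4984 -0.0784  0.0184]
handle 0.63 [ 0.4994 -0.0754  0.1004]
left_end 0.62 [ 0.5123 -0.0503  0.0204]
right_end 0.85 [ 0.4833 -0.111   0.0235]
```

View pics/c.png

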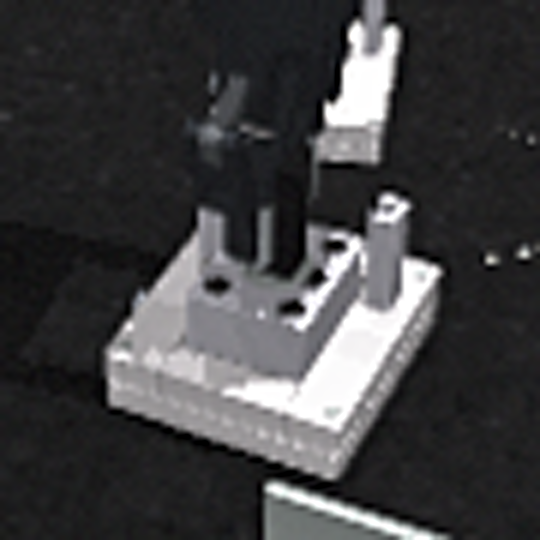

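Fingers straddle the handle near (265,200). Narrowing the gap, then pushing left with a small rise along the arc.

Request:
play_rows:
  dp:
    - [0,0,0]
    - [0,0.3,0]
    - [0,0.3,-0.1]
    - [0,0.2,-0.1]
    - [0,0,0]
  twist: [0,0,0,0,0]
  hand: [-0.4,-0.4,-0.4,-0.4,-0.4]
  squeeze: 80

```text
clock: 13.2
eef_pos: [0.4988, -0.0751, 0.1606]
orientation: [-0.001, 0.214, 0.977, -0.004]
force: [-3.1, -12.7, -5.2]
finger_gap: 0.026
gripper_force: 6.3
```

```bash
python3 - <<'E'
from h import *
print(where())
p=r.snapshot("side");find(p,["block","handle","left_end","right_end"],k=1)
E
```

```text
('t 13.20', array([-0.0004,  0.0054,  0.1606]), 'F', array([ -3.1, -12.7,  -5.2]), 'gap 0.0260 grip 6.3')
block 0.48 [ 0.5275 -0.2493 -0.0011]
handle 0.6 [ 0.5009 -0.0753  0.1013]
left_end 0.91 [ 0.5106 -0.0498  0.0214]
right_end 0.93 [ 0.4849 -0.111   0.0249]
```

Request:
play_rows:
  dp:
    - [0,0.2,-0.1]
    - [0,0.2,-0.1]
    - [0,0.2,-0.1]
    - [0,0,0]
  twist: [0,0,0,0]
  hand: [-0.4,-0.4,-0.4,-0.4]

```text
clock: 13.95
eef_pos: [0.5019, -0.0686, 0.1645]
orientation: [-0.001, 0.214, 0.977, -0.002]
force: [-2.5, -5.8, -1.0]
finger_gap: 0.0252
gripper_force: 3.3
```

```bash
python3 - <<'E'
from h import *
print(where())
p=r.snapshot("side");find(p,["handle","left_end","right_end"],k=1)
E
```

```text
('t 13.95', array([-0.0002,  0.0126,  0.1645]), 'F', array([-2.5, -5.8, -1. ]), 'gap 0.0252 grip 3.3')
handle 0.94 [ 0.5034 -0.0691  0.1045]
left_end 0.84 [ 0.5127 -0.0473  0.0232]
right_end 0.61 [ 0.482  -0.1073  0.031 ]
```

Request:
play_rows:
  dp:
    - [0,0.2,-0.1]
    - [0,0.2,-0.1]
    - [0,0,0]
    - [0,0,0]
  twist: [0,0,0,0]
  hand: [-0.4,-0.4,-0.4,-0.4]

```text
clock: 14.65
eef_pos: [0.5043, -0.064, 0.1673]
orientation: [0.0, 0.214, 0.977, -0.001]
force: [-2.8, -4.8, 2.4]
finger_gap: 0.0256
gripper_force: 2.8
```

```bash
python3 - <<'E'
from h import *
print(where())
p=r.snapshot("side");find(p,["handle","left_end","right_end","block"],k=1)
cv2.imwrite("pics/d.png",overlay(p,q,6,90,[(np.array([[0,-.036,.024],[0,.036,.024]]),(0,0,255)),B[3]]))
E
```

```text
('t 14.65', array([0.    , 0.0178, 0.1673]), 'F', array([-2.8, -4.8,  2.4]), 'gap 0.0256 grip 2.8')
handle 0.6 [ 0.5071 -0.0602  0.1067]
left_end 0.59 [ 0.5125 -0.0461  0.0218]
right_end 0.95 [ 0.4847 -0.1096  0.0362]
block 0.91 [ 0.4964 -0.082   0.0269]
```

View pics/d.png

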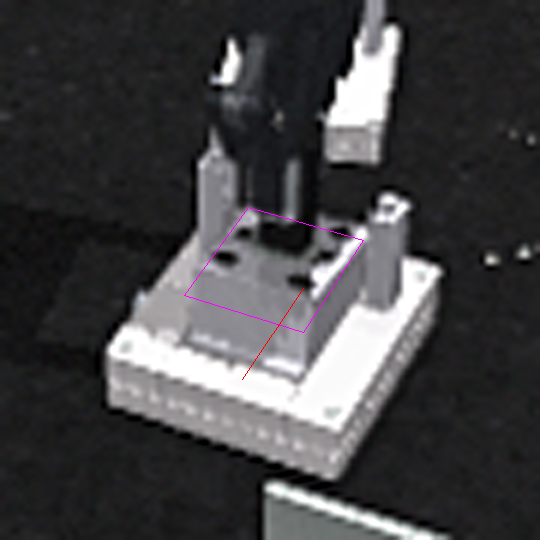

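The block leans left by about 11°, with the right end about 12 mm up and the left end seated. The right edge of the block's top rises clear of the seated-model outline at (185,295). Now I push to the right while rising.

Request:
play_rows:
  dp:
    - [0,-0.5,0]
    - [0,-0.5,0]
    - [0,-0.4,0]
    - [0,-0.3,0]
    - [0,0,0]
  twist: [0,0,0,0,0]
  hand: [-0.4,-0.4,-0.4,-0.4,-0.4]

```text
clock: 15.52
eef_pos: [0.4996, -0.0761, 0.1696]
orientation: [0.003, 0.214, 0.977, 0.005]
force: [4.3, 14.7, 8.0]
finger_gap: 0.0254
gripper_force: 7.3
```

```bash
python3 - <<'E'
from h import *
print(where())
p=r.snapshot("side");find(p,["handle","left_end","right_end","block"],k=1)
E
```

```text
('t 15.53', array([0.0009, 0.0048, 0.1696]), 'F', array([ 4.3, 14.7,  8. ]), 'gap 0.0254 grip 7.3')
handle 0.72 [ 0.5011 -0.0701  0.1088]
left_end 0.83 [ 0.5098 -0.0526  0.0258]
right_end 0.97 [ 0.4826 -0.1124  0.0373]
block 0.66 [ 0.4955 -0.082   0.0284]
```

Request:
play_rows:
  dp:
    - [0,-0.2,-0.2]
    - [0,-0.2,-0.2]
    - [0,-0.2,-0.1]
    - [0,0,0]
  twist: [0,0,0,0]
  hand: [-0.4,-0.4,-0.4,-0.4]

```text
clock: 16.27
eef_pos: [0.4945, -0.085, 0.1719]
orientation: [0.0, 0.214, 0.977, -0.001]
force: [-0.8, -3.5, -0.6]
finger_gap: 0.0253
gripper_force: 1.6
```

```bash
python3 - <<'E'
from h import *
print(where())
p=r.snapshot("side");find(p,["handle","left_end","right_end","block"],k=1)
E
```

```text
('t 16.27', array([-0.    , -0.0054,  0.1719]), 'F', array([-0.8, -3.5, -0.6]), 'gap 0.0253 grip 1.6')
handle 0.95 [ 0.4961 -0.0811  0.1092]
right_end 0.89 [ 0.4833 -0.1084  0.028 ]
block 0.76 [ 0.4993 -0.0759  0.0285]
```

Request:
play_rows:
  dp:
    - [0,-0.3,-0.1]
    - [0,-0.3,-0.1]
    - [0,-0.2,0]
    - [0,0,0]
  twist: [0,0,0,0]
  hand: [-0.4,-0.4,-0.4,-0.4]

```text
clock: 17.02
eef_pos: [0.4914, -0.0916, 0.174]
orientation: [0.0, 0.214, 0.977, 0.0]
force: [-0.2, 0.3, -0.6]
finger_gap: 0.0258
gripper_force: 0.3
```

```bash
python3 - <<'E'
from h import *
print(where())
p=r.snapshot("side");find(p,["handle","left_end","right_end","block"],k=1)
cv2.imwrite("pics/e.png",overlay(p,q,6,90,[B[3]]))
E
```

```text
('t 17.02', array([-1.00e-04, -1.27e-02,  1.74e-01]), 'F', array([-0.2,  0.3, -0.6]), 'gap 0.0258 grip 0.3')
handle 0.67 [ 0.4929 -0.086   0.1073]
left_end 0.75 [ 0.5122 -0.0455  0.0378]
right_end 0.87 [ 0.4864 -0.1035  0.0259]
block 0.7 [ 0.4988 -0.0772  0.0284]
```

View pics/e.png

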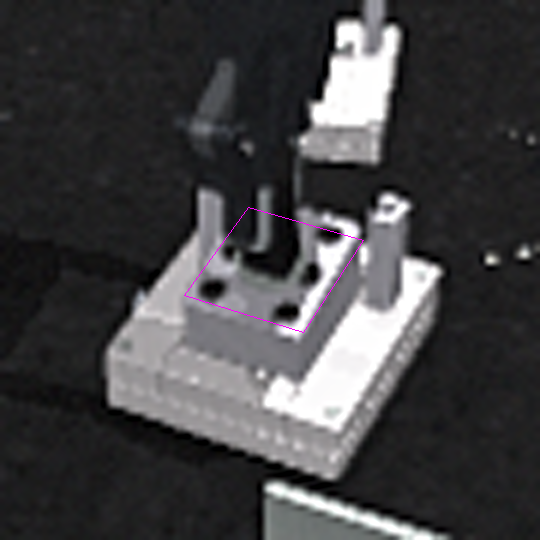

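The block now leans right by about 9°, with the left end up (0.038) and the right end back down at about 0.026. Step 4's lean is met. Now I centre on the handle, grip it, and lift gently so the pads level the block.

Request:
play_rows:
  dp:
    - [0,0.4,0.4]
    - [0,0,0.4]
    - [0,0,0]
    - [0,0,0]
    - [0,0,0]
  twist: [0,0,0,0,0]
  hand: [-0.4,-0.4,-0.5,-1,-1]
  squeeze: 40

```text
clock: 17.9
eef_pos: [0.4938, -0.0889, 0.1676]
orientation: [0.001, 0.214, 0.977, -0.001]
force: [-3.6, -3.5, 7.1]
finger_gap: 0.0226
gripper_force: 37.2
```

```bash
python3 - <<'E'
from h import *
print(where())
p=r.snapshot("side");find(p,["handle","left_end","right_end","block"],k=1)
E
```

```text
('t 17.90', array([ 0.0009, -0.0092,  0.1676]), 'F', array([-3.6, -3.5,  7.1]), 'gap 0.0226 grip 37.2')
handle 0.78 [ 0.4941 -0.0865  0.1072]
left_end 0.58 [ 0.5108 -0.0475  0.036 ]
right_end 0.65 [ 0.4843 -0.1086  0.0281]
block 0.68 [ 0.4968 -0.0773  0.0294]
```

Request:
play_rows:
  dp:
    - [0,0.3,-0.3]
    - [0,0.3,-0.4]
    - [0,0.2,-0.4]
    - [0,0,0]
  twist: [0,0,0,0]
  hand: [-1,-1,-1,-1]
  squeeze: 80

```text
clock: 18.65
eef_pos: [0.4958, -0.0805, 0.1758]
orientation: [-0.001, 0.214, 0.977, 0.0]
force: [2.0, 1.8, -3.1]
finger_gap: 0.0188
gripper_force: 78.1
```

```bash
python3 - <<'E'
from h import *
print(where())
p=r.snapshot("side");find(p,["handle","left_end","right_end","block"],k=1)
E
```

```text
('t 18.65', array([-0.0008, -0.0008,  0.1758]), 'F', array([ 2. ,  1.8, -3.1]), 'gap 0.0188 grip 78.1')
handle 0.87 [ 0.4957 -0.0783  0.1111]
left_end 0.87 [ 0.5102 -0.0473  0.0383]
right_end 0.65 [ 0.4818 -0.1069  0.0349]
block 0.85 [ 0.4973 -0.0806  0.0336]
```

Level and free, with low force. Lifting the rest of the way.

Request:
play_rows:
  dp:
    - [0,0,-0.6]
    - [0,0,-0.8]
    - [0,0,-0.8]
    - [0,0,-0.5]
    - [0,0,0]
  twist: [0,0,0,0,0]
  hand: [-1,-1,-1,-1,-1]

```text
clock: 19.52
eef_pos: [0.4966, -0.0811, 0.2047]
orientation: [0.001, 0.214, 0.977, -0.0]
force: [0.4, -0.2, -6.3]
finger_gap: 0.0186
gripper_force: 77.6
```

Request:
play_rows:
  dp:
    - [0,0,0]
    - [0,0,0]
    - [0,0,0]
    - [0,0,0]
  twist: [0,0,0,0]
  hand: [-1,-1,-1,-1]

```text
clock: 20.02
eef_pos: [0.4962, -0.0809, 0.2037]
orientation: [-0.0, 0.214, 0.977, -0.0]
force: [0.1, 0.0, -5.9]
finger_gap: 0.0188
gripper_force: 77.6
```

```bash
python3 - <<'E'
from h import *
print(where())
p=r.snapshot("side");find(p,["handle","left_end","right_end","block","shield_center"],k=1)
cv2.imwrite("pics/f.png",cv2.resize(p["pixels"][150:300,200:360],None,fx=4,fy=4))
E
```

```text
('t 20.02', array([-2.000e-04, -1.000e-03,  2.037e-01]), 'F', array([ 0.1,  0. , -5.9]), 'gap 0.0188 grip 77.6')
handle 0.59 [ 0.4978 -0.0778  0.1391]
left_end 0.79 [ 0.5129 -0.0468  0.068 ]
right_end 0.89 [ 0.4781 -0.1107  0.0618]
shield_center 0.82 [ 0.5259 -0.2492  0.037 ]
```

View pics/f.png

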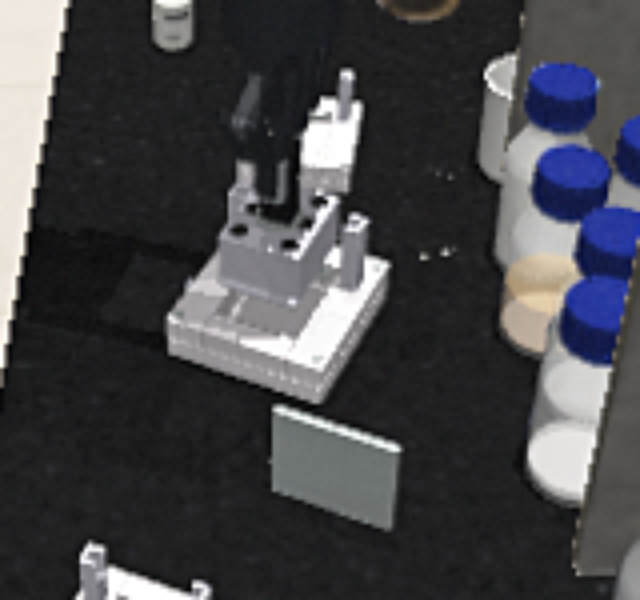

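The block hangs level at (275,250), its underside about 22 mm above the rim, and the open pocket shows below it. The shield stands clear at (335,465).

```bash
python3 -c "
from rig import r
print(r.finish_job())"
```

```text
the job is handed in; nothing more can be done
None
```

I handed the job in at about 20 s, with no verdict returned. The shield stands on the bench clear of the heater. The block was rocked free left then right, and is held level about 22 mm above the rim; while it leaned right its right end dropped back, and it came free on the gentle levelling lift.

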